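Load the balance tray with the two yellow dice

TASK

Set up the balance toy on the games table: put one yellow die in each of the two end wells of the white pivoting tray, so that both lie flat in their wells and the tray stays level. Leave the red die where it is.

Things in the scene. Friction and masses are not known exactly. Their poses are not given: they have to be found in the camera images.
- yellow_die_a: yellow solid jumbo die, a cube of 45 mm with slightly rounded edges, about 120 g, standing flat on the black table; its origin is the cube's centre, its axes are square to its faces. The two yellow dice are alike.
- yellow_die_b: yellow solid jumbo die, a cube of 45 mm with slightly rounded edges, about 120 g, standing flat on the black table; its origin is the cube's centre, its axes are square to its faces.
- tray_mid (a point): middle of the white tray (312 mm along its x, 84 mm along y), at well floor height, 60 mm above the table. Wells centred 110 mm away along +x and -x: blue floor 76 x 76 mm, rim 6 mm high, 4 mm thick. Pivots about its y on a fixed stand whose cheeks flank the middle, up to 72 mm. Sprung level when empty; one die tips it to its 15 degree stop (that end 28 mm down, the other 28 mm up; 1-2 N presses it back).
- red_die: red die with white pips, cube of 45 mm, lighter; origin at its centre. Not to be moved. A small blue pawn (65 mm tall, 40 mm wide) and a brown wooden dice cup (72 mm tall, 76 mm wide) also stand near the dice, never closer than 100 mm centre to centre.
There are look-alikes about, which are no part of the job. Leave any turquoise look-alike of the yellow_die_b alone.

How it is judged:
At the end, for the whole second after the job is handed in: One yellow die lies flat on the floor of each well, its centre within 20 mm of the well's centre both along and across the tray, the tray is within 10 degrees of level, both yellow dice are at rest, and the red die is within 30 mm of where it started (((x of yellow_die_a in the frame of tray_mid between 0.09 and 0.13 m and y of yellow_die_a in the frame of tray_mid between -0.02 and 0.02 m and z of yellow_die_a in the frame of tray_mid between 0.01 and 0.035 m and x of yellow_die_b in the frame of tray_mid between -0.13 and -0.09 m and y of yellow_die_b in the frame of tray_mid between -0.02 and 0.02 m and z of yellow_die_b in the frame of tray_mid between 0.01 and 0.035 m) or (x of yellow_die_a in the frame of tray_mid between -0.13 and -0.09 m and y of yellow_die_a in the frame of tray_mid between -0.02 and 0.02 m and z of yellow_die_a in the frame of tray_mid between 0.01 and 0.035 m and x of yellow_die_b in the frame of tray_mid between 0.09 and 0.13 m and y of yellow_die_b in the frame of tray_mid between -0.02 and 0.02 m and z of yellow_die_b in the frame of tray_mid between 0.01 and 0.035 m)) and angle between tray_mid's own z axis and vertical below 0.175 rad and linear speed of each of yellow_die_a, yellow_die_b below 0.03 m/s and distance of red_die from where it was at the start of the episode below 0.03 m); the robot touches nothing.
It fails at once if the red die is moved more than 30 mm (distance of red_die from where it was at the start of the episode above 0.03 m).
It also fails if it takes over 59 s, if anything falls off the work surface, if the arm or the gripper's body presses on something with over 40 N, if the wrist force passes 120 N, or if a joint passes its speed limit or range.

ROBOT

A 6-joint arm with a two-finger parallel gripper is mounted at the origin on the work surface. World frame = base frame: x ahead of the robot, y to its left, z up, the work surface at z = 0. Lengths are in m, angles in rad, forces in N, time in s.
With the tool pointing down it reaches from about 0.35 to 0.875 m from the base axis. Payload 4.2 kg.
Tool frame: the origin (TCP) lies midway between the tips of the shut fingers; the grasp point (between the pads) lies behind it (pinch_z is the z of the grasp point in the tool frame, in m); z points along the fingers, y is the direction in which the jaws open and shut (so a half turn about z gives the same grasp; the last joint's range is limited). The gripper opens to 87 mm and grips with 3 to 60 N. Pads are 19 mm wide; open, the fingers measure 117 mm over their backs; the gripper's body (75 mm by 190 mm) begins 51 mm behind the grasp point.
Start: joints at [-0.989, 0.385, 0.008, 0, -1.194, -0.259], TCP at [0.198, -0.593, 0.223] pointing down, gripper open.
Joint ranges: [-3.14, 3.14], [-1.21, 2.06], [-1.07, 1.41], [-3.16, 2.05], [-2.99, -0.16], [-3.1, 3.1]. Speed limits (rad/s): [2.79, 2.79, 3.14, 3.14, 3.14, 3.14].

INTERFACE

Orientations are given as [roll, pitch, yaw] about the fixed x, y, z axes, in that order (R = Rz(yaw) Ry(pitch) Rx(roll)).
In Python, from plant import * gives the robot as it stands. The module is installed in compiled form; this text tells all that it offers.
- The arm moves only by the tool move_arm, never from a script. Its argument "moves" is a list of rows, each an object with "linear": the shift along the tool's x, y, z each as a share of 0.08 m, from -1 to 1, a list of three; "rotation": the turn, a rotation vector about the tool's x, y, z each as a share of 120 degrees, from -1 to 1, a list of three. In form: [{"linear": [x, y, z], "rotation": [ax, ay, az]}, ...]. A call has 1 to 12 rows; each row is the pose to reach, as a shift and turn from the pose commanded when the call began, along the tool's axes at that moment; what a row does not reach only later rows make up. A row lasts 1/10 s, in which the tool goes at most 50 mm and 8.59 degrees, less where a joint would pass 70% of its speed; a pose out of reach is approached as far as the arm can. A call with a number of a shift or a turn outside -1 to 1 is refused whole. A call with a gripper value outside its range is refused whole. "fingers" is the gripper's target within -1 to 1 (shut at 1, half-way at 0, fully open at -1), set as the call begins (left out, the last holds). The fingers move at their own pace and stop on an object; "force" is the grip in N (left out, the last holds). Time passes only in rows, so rows that repeat a pose let the fingers close. It gives the time, the measured TCP pose, the force and the opening at its end, in the units of the state.
- state(): the state, without advancing time (a new reading comes with each control period).
- read_camera(name): name is "side" or "top"; returns a dict with "color" (420x560x3 uint8, red, green, blue), "intrinsics" (3x3 intrinsics, pixels), "R" (3x3) and "t" (3): a world point X has camera coordinates R X + t. Camera axes: x right, y down, z forward; pixel columns grow to the right and rows downward; lengths in m; the calibration is good to about 2 mm. A picture is of the moment at which its call begins. There is no depth.
- close_job(): hands the job in, once; it reports no verdict.
The state is a dict: "clock": time; "joint_positions": joint angles; "qvel": joint speeds; "joint_torque": joint torques, N m; "eef_pos": TCP position; "orientation": TCP orientation; "force": force on the tool from outside, world axes, zero at the start; "torque": the same for the moment, N m; "gripper_width": opening from 0.0 (shut) to 1.0 (fully open).
Only numpy, scipy, OpenCV 4.12 (cv2) and the standard library are available. Lean on these libraries where they do the work, as an engineer would, in place of code of your own. Each camera call takes 0.05 s, during which the arm holds its last target. There are 200 camera calls.

## Working session

There is one attempt and no reset: what is moved stays moved. The work goes in short steps, Python scripts to look and compute and a tool call to move; the robot and the scene stay as the last step left them, time stands still between calls to the robot, and variables do not carry over. Pictures are saved under pics/ and viewed, about 8 in all and at most 12, crops included, and the job is handed in when it is done.

Besides the shell and the picture viewer there is one more tool, called after "Call:" as name([rows], argument=value, ...), one row to a line, values as JSON. move_arm: Moves the arm, as the interface text tells. Shift numbers are shares of 0.08 m and turn numbers shares of 120 degrees, none past 1 either way. Its arguments: {"type":"object","properties":{"moves":{"type":"array"},"fingers":{"type":"number"},"force":{"type":"number"}},"required":["moves"]}

```bash
mkdir -p pics; python3 - <<'E'
from plant import *
import cv2,numpy as np
print(state())
try: print(pinch_z)
except Exception as e: print(e)
for n in("top","side"):
    c=read_camera(n); cv2.imwrite(f"pics/{n}0.png",c["color"][...,::-1]); print(n,c["intrinsics"],c["R"],c["t"], -c["R"].T@c["t"])
E
```

```text
{'clock': 0.0, 'joint_positions': array([-9.89405083e-01,  3.85567546e-01,  6.64191617e-03, -5.38430629e-04,
       -1.19401367e+00, -2.58605849e-01]), 'qvel': array([-0.00079529, -0.00069554,  0.00142218, -0.00073556, -0.0002231 ,
       -0.00076797]), 'joint_torque': array([ 5.73046927e-04, -3.90663350e+01,  1.87407804e+01,  4.21986982e+00,
        1.11073803e-02, -1.76455023e-04]), 'eef_pos': array([ 0.19809508, -0.59213785,  0.22145343]), 'orientation': array([ 3.13939297e+00, -6.44391246e-05, -2.81900583e+00]), 'force': array([-0.06392438, -0.15003189, -0.31390646]), 'torque': array([-0.00070714,  0.02523918,  0.06452375]), 'gripper_width': 1.0037833813418073}
-0.0187
top [[495.3418738    0.         281.14800859]
 [  0.         495.3418738  212.57225261]
 [  0.           0.           1.        ]] [[-0.0151643  -0.99959807  0.02395282]
 [-0.98403418  0.01067103 -0.17765939]
 [ 0.17733238 -0.02626447 -0.98380049]] [-0.10096321  0.50354707  1.03393985] [ 0.31062547 -0.07914012  1.10906875]
side [[545.90265611   0.         284.8756116 ]
 [  0.         545.90265611 206.45319513]
 [  0.           0.           1.        ]] [[-0.91362063 -0.40633919 -0.01363128]
 [-0.29129962  0.67761625 -0.67526346]
 [ 0.28362279 -0.61296384 -0.73745064]] [0.40854943 0.2678827  1.06020545] [0.15059489 0.63435558 0.96830964]
```

View pics/top0.png

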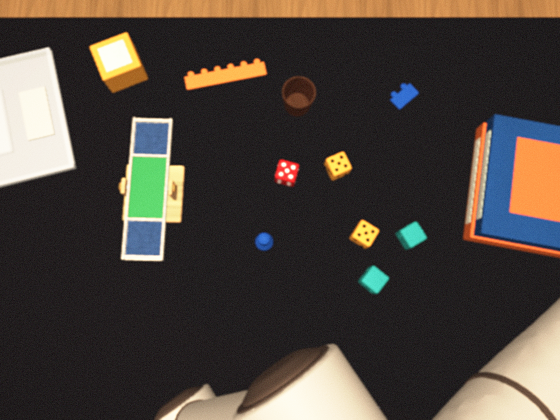

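View pics/side0.png

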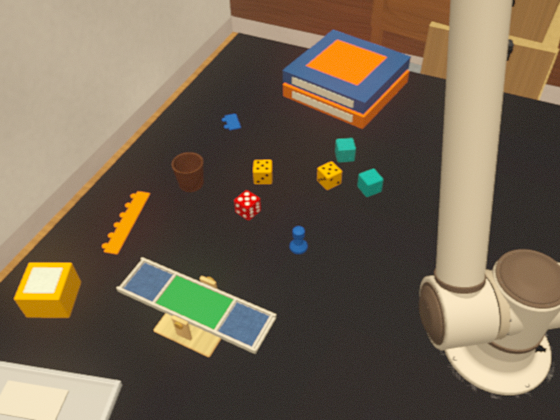

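The top view shows the yellow dice at about (338,165) and (364,234), the red die at (287,173) and the tray around (148,188). The teal cubes are at (411,236) and (374,279). The pawn is at (264,241) and the cup at (298,95). The side view agrees.

```bash
cat > h.py <<'E'
from plant import *
import cv2,numpy as np
def cast(c,uv,z):
    uv=np.atleast_2d(np.asarray(uv,float)); d=np.c_[uv,np.ones(len(uv))]@np.linalg.inv(c["intrinsics"]).T@c["R"]
    o=-c["R"].T@c["t"]; return (o+d*((z-o[2])/d[:,2])[:,None])
def blobs(c,lo,hi,amin=100):
    hsv=cv2.cvtColor(c["color"],cv2.COLOR_RGB2HSV)
    m=cv2.morphologyEx(cv2.inRange(hsv,lo,hi),cv2.MORPH_CLOSE,np.ones((5,5)))
    out=[]
    for k in cv2.findContours(m,cv2.RETR_EXTERNAL,cv2.CHAIN_APPROX_NONE)[0]:
        M=cv2.moments(k)
        if M["m00"]>amin: out.append((np.array([M["m10"],M["m01"]])/M["m00"],M["m00"],k))
    return out
def rect(c,k,z):
    P=cast(c,k[:,0,:],z)[:,:2]; (x,y),s,a=cv2.minAreaRect((P*1000).astype(np.float32)); return np.round([x,y,*s,a],1)
E
python3 - <<'E'
from h import *
for n in("top","side"):
    c=read_camera(n)
    for nm,lo,hi,z in(("yellow",(15,110,90),(32,255,255),.0225),("ytop",(15,110,215),(32,255,255),.045),("red",(170,120,80),(180,255,255),.0225),("blue",(100,60,40),(122,255,255),.06),("green",(45,90,60),(75,255,255),.06),("teal",(80,90,80),(95,255,255),.0225)):
        for uv,a,k in blobs(c,lo,hi): print(n,nm,uv.round(1),int(a),cast(c,uv,z)[0].round(4),rect(c,k,z))
c=read_camera("top")
im=cv2.resize(c["color"][120:290,100:440],None,fx=2.3,fy=2.3,interpolation=2); cv2.imwrite("pics/crop1.png",im[...,::-1])
E
```

```text
top yellow [364.4 233.6] 466 [ 0.457  -0.2923  0.0225] [ 456.3 -292.1   48.8   55.1   56.7]
top yellow [177.5 192.8] 229 [0.5538 0.1229 0.0225] [553.2 126.9  34.  130.7  87.5]
top yellow [122.8 187.4] 131 [0.5675 0.2447 0.0225] [557.8 247.4  17.6 127.9  88. ]
top yellow [337.6 165. ] 484 [ 0.6152 -0.2384  0.0225] [ 615.5 -238.8   55.4   56.4   22.5]
top yellow [224.5  74.5] 956 [0.8364 0.0195 0.0225] [839.8  19.   40.2 186.   11.1]
top yellow [117.7  61.7] 2078 [0.8692 0.2688 0.0225] [868.9 269.  132.5  99.8  23.4]
top yellow [276.8   7.8] 8670 [ 1.0079 -0.1052  0.0225] [1005.8 -122.2   45.4 1351.7    0. ]
top ytop [365.  232.9] 404 [ 0.4554 -0.2894  0.045 ] [ 455.5 -289.5   45.9   46.1   56.9]
top ytop [176.2 191.6] 174 [0.5515 0.1214 0.045 ] [547.9 123.9  30.5 124.2  87.3]
top ytop [338.1 163.6] 370 [ 0.612  -0.2363  0.045 ] [ 612.  -236.2   46.1   45.9   24.3]
top ytop [224.5  74.5] 956 [0.8256 0.0175 0.045 ] [828.9  16.9  39.4 182.1  11.1]
top ytop [114.8  56. ] 1471 [0.8718 0.2689 0.045 ] [872.3 268.8  93.5  93.1  23. ]
top ytop [442.3   9.7] 116 [ 0.9884 -0.4983  0.045 ] [ 993.
[... 3056 characters left out ...]
de blue [243.5 323.7] 1093 [0.4497 0.1844 0.06  ] [450.1 183.2  68.5  68.7  87.5]
side blue [147.7 281.5] 872 [0.6703 0.1754 0.06  ] [670.7 174.6  67.5  66.9  87.7]
side blue [298.1 240.5] 386 [ 0.434  -0.0417  0.06  ] [435.7 -45.   38.2  79.6  23.4]
side blue [230.9 121.6] 241 [ 0.754  -0.3416  0.06  ] [ 755.6 -341.3   46.2   69.5   40.3]
side blue [348.8  67.3] 5379 [ 0.5526 -0.7005  0.06  ] [ 561.6 -697.8  320.5  296.3   78.6]
side green [194.5 301.5] 2075 [0.5599 0.1788 0.06  ] [561.5 177.7  72.7 133.   87.8]
side teal [369.8 182.1] 515 [ 0.3565 -0.3076  0.0225] [ 356.7 -308.7   70.4   80.4   47.8]
side teal [344.9 149.5] 416 [ 0.4529 -0.3962  0.0225] [ 452.1 -395.5   52.    94.8   20.4]
```

View pics/crop1.png

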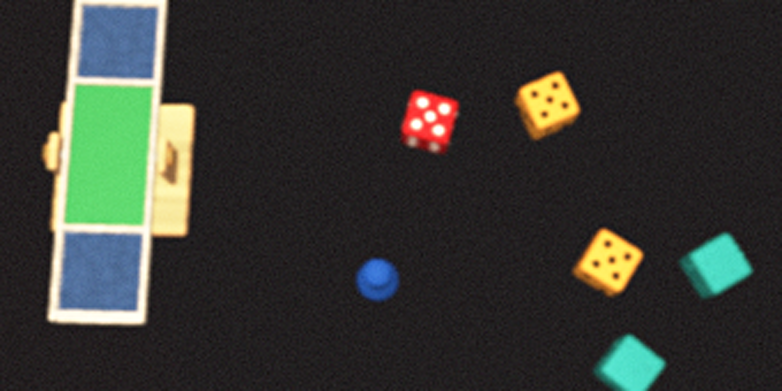

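The top crop confirms both yellow dice (pips showing 5), the red die left of the far one, and a level tray. Next I'll write a planner that turns target poses into rounded move numbers.

```bash
cat >> h.py <<'E'
from scipy.spatial.transform import Rotation as Ro
def down(yaw,pitch=0): # yaw deg; pitch: tilt about world-horizontal axis after yaw
    return Ro.from_euler('xyz',[np.pi,0,np.radians(yaw)])
def plan(wps,start=None):
    "wps: (pos, Rotation); prints calls and rows needed"
    s=state(); p,R=(np.array(s["eef_pos"]),Ro.from_euler('xyz',s["orientation"])) if start is None else start
    for q,Q in wps:
        q=np.array(q,float)
        for _ in range(12):
            d=R.inv().apply(q-p)/.08; r=(R.inv()*Q).as_rotvec()*180/np.pi/120
            if np.abs(d).max()<.012 and np.abs(r).max()<.006: break
            d=np.round(d/max(1,np.abs(d).max()),2); r=np.round(r/max(1,np.abs(r).max()),2)
            n=max(np.linalg.norm(d)*.08/.05,np.linalg.norm(r)*120/8.59)
            p=p+R.apply(d*.08); R=R*Ro.from_rotvec(r*120*np.pi/180)
            print(d.tolist(),r.tolist(),"rows %.1f"%n,p.round(3))
        print("--")
E
python3 - <<'E'
from h import *
B=down(-123)
plan([((.456,-.2905,.13),B),((.456,-.2905,.012),B)],(np.array([.198,-.593,.223]),Ro.from_euler('xyz',[np.pi,0,-2.819])))
E
```

```text
[-1.0, 0.6, 0.27] [-0.0, 0.0, -0.32] rows 4.5 [ 0.259 -0.522  0.201]
[-1.0, -0.13, 0.24] [-0.0, 0.0, -0.0] rows 1.7 [ 0.311 -0.461  0.182]
[-1.0, -0.13, 0.24] [-0.0, 0.0, -0.0] rows 1.7 [ 0.363 -0.399  0.163]
[-1.0, -0.13, 0.23] [-0.0, 0.0, -0.0] rows 1.7 [ 0.416 -0.338  0.145]
[-0.77, -0.09, 0.18] [-0.0, 0.0, -0.0] rows 1.3 [ 0.456 -0.29   0.13 ]
--
[-0.0, -0.0, 1.0] [-0.0, 0.0, -0.0] rows 1.6 [ 0.456 -0.29   0.05 ]
[-0.0, -0.0, 0.48] [-0.0, 0.0, -0.0] rows 0.8 [ 0.456 -0.29   0.012]
--
```

Call:
move_arm([
  {"linear": [-1,0.6,0.27],"rotation": [0,0,-0.32]},
  {"linear": [-1,0.6,0.27],"rotation": [0,0,-0.32]},
  {"linear": [-1,0.6,0.27],"rotation": [0,0,-0.32]},
  {"linear": [-1,0.6,0.27],"rotation": [0,0,-0.32]},
  {"linear": [-1,0.6,0.27],"rotation": [0,0,-0.32]},
], fingers=-1)

```text
clock: 0.75
eef_pos: [0.2593, -0.5213, 0.2009]
orientation: [3.141, 0.0, -2.143]
force: [-0.7, 0.1, -0.2]
gripper_width: 0.999
```

Call:
move_arm([
  {"linear": [-1,-0.13,0.24],"rotation": [0,0,0]},
  {"linear": [-1,-0.13,0.24],"rotation": [0,0,0]},
])

```text
clock: 0.95
eef_pos: [0.3116, -0.4593, 0.1811]
orientation: [3.141, 0.001, -2.15]
force: [0.3, -0.2, -0.2]
gripper_width: 1.0
```

Call:
move_arm([
  {"linear": [-1,-0.13,0.24],"rotation": [0,0,0]},
  {"linear": [-1,-0.13,0.24],"rotation": [0,0,0]},
])

```text
clock: 1.15
eef_pos: [0.3646, -0.3972, 0.1619]
orientation: [3.141, 0.0, -2.148]
force: [0.2, -1.2, -0.5]
gripper_width: 0.999
```

Call:
move_arm([
  {"linear": [-1,-0.13,0.23],"rotation": [0,0,0]},
  {"linear": [-1,-0.13,0.23],"rotation": [0,0,0]},
])

```text
clock: 1.35
eef_pos: [0.4173, -0.3357, 0.1436]
orientation: [3.141, 0.0, -2.147]
force: [0.1, -0.8, -0.2]
gripper_width: 0.998
```

Call:
move_arm([
  {"linear": [-0.77,-0.09,0.18],"rotation": [0,0,0]},
  {"linear": [-0.77,-0.09,0.18],"rotation": [0,0,0]},
  {"linear": [-0.77,-0.09,0.18],"rotation": [0,0,0]},
  {"linear": [-0.77,-0.09,0.18],"rotation": [0,0,0]},
])

```text
clock: 1.75
eef_pos: [0.4556, -0.2903, 0.1298]
orientation: [3.141, -0.0, -2.148]
force: [1.0, 1.0, 0.0]
gripper_width: 0.995
```

Accurate. Next I descend, grasp and lift.

Call:
move_arm([
  {"linear": [0,0,1],"rotation": [0,0,0]},
  {"linear": [0,0,1],"rotation": [0,0,0]},
  {"linear": [0,0,1],"rotation": [0,0,0]},
])

```text
clock: 2.05
eef_pos: [0.4517, -0.2902, 0.0463]
orientation: [3.133, -0.002, -2.152]
force: [-0.6, 0.6, 0.6]
gripper_width: 0.999
```

Call:
move_arm([
  {"linear": [0,0,0.25],"rotation": [0,0,0]},
  {"linear": [0,0,0.47],"rotation": [0,0,0]},
  {"linear": [0,0,0.47],"rotation": [0,0,0]},
])

```text
clock: 2.35
eef_pos: [0.4549, -0.2909, 0.0121]
orientation: [3.14, -0.001, -2.15]
force: [-1.0, 0.4, -0.3]
gripper_width: 1.002
```

Call:
move_arm([
  {"linear": [0,0,0],"rotation": [0,0,0]},
  {"linear": [0,0,0],"rotation": [0,0,0]},
  {"linear": [0,0,0],"rotation": [0,0,0]},
  {"linear": [0,0,0],"rotation": [0,0,0]},
  {"linear": [0,0,0],"rotation": [0,0,0]},
  {"linear": [0,0,0],"rotation": [0,0,0]},
  {"linear": [0,0,0],"rotation": [0,0,0]},
  {"linear": [0,0,0],"rotation": [0,0,0]},
], fingers=1, force=20)

```text
clock: 3.15
eef_pos: [0.456, -0.2902, 0.0123]
orientation: [-3.141, -0.0, -2.148]
force: [-0.5, 0.3, 1.8]
gripper_width: 0.517
```

```bash
python3 - <<'E'
from h import *
print(state()["gripper_width"],state()["eef_pos"])
D=down(-182.2)
x,y,z=state()["eef_pos"]
plan([((x,y,z+.16),down(-123)),((.4493,.185,.16),D)],(np.array([.4560,-.2904,.0122]),down(-123)))
E
```

```text
0.5174130556657396 [ 0.4559928  -0.29015005  0.01233709]
[-0.0, 0.0, -1.0] [0.0, 0.0, 0.0] rows 1.6 [ 0.456 -0.29   0.092]
[-0.0, 0.0, -1.0] [0.0, 0.0, 0.0] rows 1.6 [ 0.456 -0.29   0.172]
--
[-1.0, 0.67, 0.03] [0.0, -0.0, 0.49] rows 6.8 [ 0.455 -0.194  0.17 ]
[0.05, 1.0, 0.03] [-0.0, -0.0, 0.0] rows 1.6 [ 0.453 -0.114  0.167]
[0.04, 1.0, 0.02] [-0.0, -0.0, 0.0] rows 1.6 [ 0.452 -0.034  0.166]
[0.05, 1.0, 0.03] [-0.0, -0.0, 0.0] rows 1.6 [0.451 0.046 0.163]
[0.04, 1.0, 0.02] [-0.0, -0.0, 0.0] rows 1.6 [0.45  0.126 0.162]
[0.04, 0.73, 0.02] [-0.0, -0.0, 0.0] rows 1.2 [0.449 0.185 0.16 ]
--
```

Call:
move_arm([
  {"linear": [0,0,-0.5],"rotation": [0,0,0]},
  {"linear": [0,0,-1],"rotation": [0,0,0]},
  {"linear": [0,0,-1],"rotation": [0,0,0]},
])

```text
clock: 3.45
eef_pos: [0.4595, -0.2916, 0.0974]
orientation: [-3.13, 0.002, -2.147]
force: [1.0, 0.4, -1.2]
gripper_width: 0.517
```

Call:
move_arm([
  {"linear": [0,0,-1],"rotation": [0,0,0]},
  {"linear": [0,0,-1],"rotation": [0,0,0]},
])

```text
clock: 3.65
eef_pos: [0.456, -0.2903, 0.1738]
orientation: [-3.141, -0.0, -2.148]
force: [1.4, -0.3, 0.0]
gripper_width: 0.519
```

Call:
move_arm([
  {"linear": [-1,0.67,0.03],"rotation": [0,0,0.49]},
  {"linear": [-1,0.67,0.03],"rotation": [0,0,0.49]},
  {"linear": [-1,0.67,0.03],"rotation": [0,0,0.49]},
  {"linear": [-1,0.67,0.03],"rotation": [0,0,0.49]},
  {"linear": [-1,0.67,0.03],"rotation": [0,0,0.49]},
  {"linear": [-1,0.67,0.03],"rotation": [0,0,0.49]},
  {"linear": [-1,0.67,0.03],"rotation": [0,0,0.49]},
  {"linear": [-1,0.67,0.03],"rotation": [0,0,0.49]},
])

```text
clock: 4.45
eef_pos: [0.454, -0.1936, 0.1689]
orientation: [3.141, -0.002, 3.108]
force: [-0.7, 0.8, -0.3]
gripper_width: 0.515
```

Call:
move_arm([
  {"linear": [0.05,1,0.03],"rotation": [0,0,0]},
  {"linear": [0.05,1,0.03],"rotation": [0,0,0]},
])

```text
clock: 4.65
eef_pos: [0.4524, -0.1129, 0.1666]
orientation: [3.141, -0.001, 3.109]
force: [0.9, -0.5, -0.2]
gripper_width: 0.519
```

Call:
move_arm([
  {"linear": [0.04,1,0.02],"rotation": [0,0,0]},
  {"linear": [0.04,1,0.02],"rotation": [0,0,0]},
])

```text
clock: 4.85
eef_pos: [0.4521, -0.0317, 0.1653]
orientation: [3.141, -0.001, 3.112]
force: [0.4, -1.0, -1.5]
gripper_width: 0.518
```

Call:
move_arm([
  {"linear": [0.05,1,0.03],"rotation": [0,0,0]},
  {"linear": [0.05,1,0.03],"rotation": [0,0,0]},
])

```text
clock: 5.05
eef_pos: [0.4509, 0.0487, 0.163]
orientation: [3.141, -0.0, 3.113]
force: [0.4, -0.0, -1.2]
gripper_width: 0.517
```

Call:
move_arm([
  {"linear": [0.04,1,0.02],"rotation": [0,0,0]},
  {"linear": [0.04,1,0.02],"rotation": [0,0,0]},
])

```text
clock: 5.25
eef_pos: [0.4505, 0.1289, 0.1614]
orientation: [3.141, 0.0, 3.113]
force: [0.5, -0.1, -1.2]
gripper_width: 0.517
```

Call:
move_arm([
  {"linear": [0.04,0.73,0.02],"rotation": [0,0,0]},
  {"linear": [0.04,0.73,0.02],"rotation": [0,0,0]},
  {"linear": [0.04,0.73,0.02],"rotation": [0,0,0]},
  {"linear": [0.04,0.73,0.02],"rotation": [0,0,0]},
])

```text
clock: 5.65
eef_pos: [0.449, 0.1842, 0.1596]
orientation: [-3.141, -0.001, 3.109]
force: [0.1, -0.2, -1.3]
gripper_width: 0.514
```

```bash
python3 - <<'E'
from h import *
c=read_camera("side"); cv2.imwrite("pics/side1.png",c["color"][...,::-1])
s=state(); print(s["eef_pos"],s["orientation"],s["gripper_width"])
# tray frame, tilt with near (W1,-x') end down by a deg about pivot at floor height
yaw=Ro.from_euler('z',-2.2,degrees=True); mid=np.array([.5597,.1808,.06])
def pose(a,side,h):  # side -1 near,+1 far; a>0: near end down; h: TCP above floor
    T=yaw*Ro.from_euler('y',-a,degrees=True)
    return mid+T.apply([side*.11,0,h]), T*Ro.from_euler('xyz',[180,0,180],degrees=True)
print(pose(0,-1,.0)[0])
plan([pose(0,-1,.030),pose(0,-1,.013),pose(14,-1,.013)],(np.array(s["eef_pos"]),down(-182.2)))
E
```

```text
[0.44917063 0.18377549 0.15976639] [-3.14081905e+00 -1.06997104e-03  3.10829944e+00] 0.5182862109263557
[0.44978108 0.18502266 0.06      ]
[-0.01, 0.02, 0.87] [-0.0, -0.0, 0.0] rows 1.4 [0.45  0.185 0.09 ]
--
[0.0, -0.0, 0.21] [0.0, -0.0, 0.0] rows 0.3 [0.45  0.185 0.073]
--
[0.0, -0.0, 0.34] [0.0, -0.12, 0.0] rows 1.7 [0.45  0.185 0.046]
--
```

View pics/side1.png

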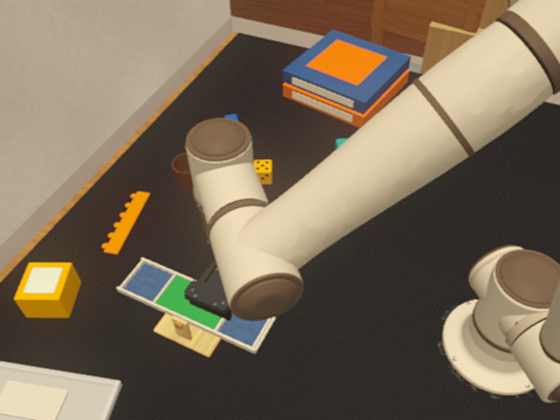

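Call:
move_arm([
  {"linear": [-0.01,0.02,0.5],"rotation": [0,0,0]},
  {"linear": [-0.01,0.02,0.87],"rotation": [0,0,0]},
  {"linear": [-0.01,0.02,0.87],"rotation": [0,0,0]},
])

```text
clock: 6.0
eef_pos: [0.4478, 0.1831, 0.0872]
orientation: [-3.136, -0.007, 3.106]
force: [-0.5, -0.2, -0.7]
gripper_width: 0.513
```

Call:
move_arm([
  {"linear": [0,0,0.1],"rotation": [0,0,0]},
  {"linear": [0,0,0.21],"rotation": [0,0,0]},
  {"linear": [0,0,0.21],"rotation": [0,0,0]},
])

```text
clock: 6.3
eef_pos: [0.4504, 0.1862, 0.0737]
orientation: [-3.142, -0.0, 3.108]
force: [0.8, -0.3, -1.0]
gripper_width: 0.517
```

Call:
move_arm([
  {"linear": [0,0,0.08],"rotation": [0,-0.03,0]},
  {"linear": [0,0,0.17],"rotation": [0,-0.06,0]},
  {"linear": [0,0,0.25],"rotation": [0,-0.09,0]},
  {"linear": [0,0,0.34],"rotation": [0,-0.12,0]},
  {"linear": [0,0,0.34],"rotation": [0,-0.12,0]},
  {"linear": [0,0,0.34],"rotation": [0,-0.12,0]},
])

```text
clock: 6.9
eef_pos: [0.4504, 0.185, 0.0494]
orientation: [-3.14, 0.246, 3.112]
force: [-0.0, -1.1, -0.2]
gripper_width: 0.514
```

```bash
python3 - <<'E'
from h import *
c=read_camera("side"); cv2.imwrite("pics/side2.png",cv2.resize(c["color"][200:400,80:360],None,fx=2.5,fy=2.5)[...,::-1])
s=state(); print(s["eef_pos"],s["orientation"],s["gripper_width"],s["force"])
E
```

```text
[0.45143259 0.18535865 0.04986171] [3.14131815 0.24637886 3.10464664] 0.5140151655140415 [ 0.40036482 -0.64343976 -1.26354634]
```

View pics/side2.png

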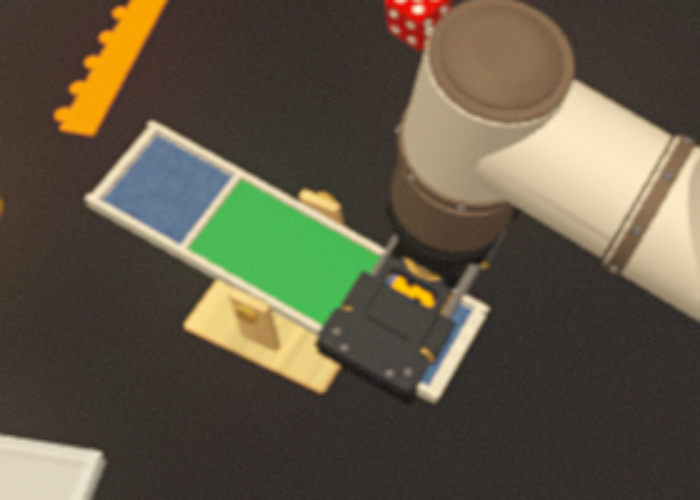

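The crop shows the tray following: near end down, die in the near well between the fingers. Next I release it and back off along the tool axis.

Call:
move_arm([
  {"linear": [0,0,0],"rotation": [0,0,0]},
  {"linear": [0,0,0],"rotation": [0,0,0]},
  {"linear": [0,0,0],"rotation": [0,0,0]},
  {"linear": [0,0,0],"rotation": [0,0,0]},
  {"linear": [0,0,0],"rotation": [0,0,0]},
], fingers=-0.6)

```text
clock: 7.45
eef_pos: [0.4517, 0.1867, 0.0494]
orientation: [3.141, 0.246, 3.108]
force: [-0.1, 0.4, -0.8]
gripper_width: 0.789
```

Call:
move_arm([
  {"linear": [0,0,-0.3],"rotation": [0,0,0]},
  {"linear": [0,0,-0.7],"rotation": [0,0,0]},
  {"linear": [0,0,-1],"rotation": [0,0,0]},
  {"linear": [0,0,-1],"rotation": [0,0,0]},
])

```text
clock: 7.85
eef_pos: [0.4331, 0.1895, 0.1303]
orientation: [3.135, 0.251, 3.109]
force: [0.2, 0.7, 0.2]
gripper_width: 0.803
```

```bash
python3 - <<'E'
from h import *
s=state(); print(s["eef_pos"],s["orientation"],s["gripper_width"],s["force"])
A=down(-246)
plan([((.4321,.186,.17),down(-182.2)),((.6135,-.2375,.13),A),((.6135,-.2375,.012),A)])
E
```

```text
[0.43313847 0.18951742 0.13026454] [3.13493966 0.25085696 3.10850055] 0.8031483874988737 [0.20851743 0.68757063 0.1811441 ]
[-0.11, -0.04, -0.48] [0.0, 0.12, 0.0] rows 1.7 [0.432 0.186 0.17 ]
--
[-0.47, -1.0, 0.09] [0.0, -0.0, 0.53] rows 7.4 [0.467 0.105 0.162]
[-1.0, -0.03, 0.08] [0.0, -0.0, 0.0] rows 1.6 [0.498 0.031 0.155]
[-1.0, -0.02, 0.08] [0.0, -0.0, 0.0] rows 1.6 [ 0.53  -0.042  0.148]
[-1.0, -0.03, 0.08] [0.0, -0.0, 0.0] rows 1.6 [ 0.561 -0.116  0.141]
[-1.0, -0.02, 0.08] [0.0, -0.0, 0.0] rows 1.6 [ 0.593 -0.189  0.134]
[-0.66, -0.02, 0.05] [0.0, -0.0, 0.0] rows 1.1 [ 0.614 -0.238  0.13 ]
--
[-0.0, -0.0, 1.0] [0.0, -0.0, 0.0] rows 1.6 [ 0.614 -0.237  0.05 ]
[-0.01, -0.0, 0.48] [0.0, -0.0, 0.0] rows 0.8 [ 0.614 -0.238  0.012]
--
```

Call:
move_arm([
  {"linear": [-0.11,-0.04,-0.48],"rotation": [0,0.12,0]},
  {"linear": [-0.11,-0.04,-0.48],"rotation": [0,0.12,0]},
  {"linear": [-0.11,-0.04,-0.48],"rotation": [0,0.12,0]},
])

```text
clock: 8.15
eef_pos: [0.4356, 0.187, 0.1689]
orientation: [3.135, -0.001, 3.106]
force: [0.5, 1.0, 0.6]
gripper_width: 0.796
```

Call:
move_arm([
  {"linear": [-0.47,-1,0.09],"rotation": [0,0,0.53]},
  {"linear": [-0.47,-1,0.09],"rotation": [0,0,0.53]},
  {"linear": [-0.47,-1,0.09],"rotation": [0,0,0.53]},
  {"linear": [-0.47,-1,0.09],"rotation": [0,0,0.53]},
  {"linear": [-0.47,-1,0.09],"rotation": [0,0,0.53]},
  {"linear": [-0.47,-1,0.09],"rotation": [0,0,0.53]},
  {"linear": [-0.47,-1,0.09],"rotation": [0,0,0.53]},
  {"linear": [-0.47,-1,0.09],"rotation": [0,0,0.53]},
  {"linear": [-0.47,-1,0.09],"rotation": [0,0,0.53]},
], fingers=-1)

```text
clock: 9.05
eef_pos: [0.4777, 0.0746, 0.1544]
orientation: [-3.137, -0.052, 2.035]
force: [-0.3, 0.1, 0.8]
gripper_width: 0.999
```

Call:
move_arm([
  {"linear": [-1,-0.03,0.08],"rotation": [0,0,0]},
  {"linear": [-1,-0.03,0.08],"rotation": [0,0,0]},
])

```text
clock: 9.25
eef_pos: [0.5117, 0.0031, 0.1442]
orientation: [-3.138, -0.052, 2.039]
force: [0.6, 0.7, 0.5]
gripper_width: 1.002
```

Call:
move_arm([
  {"linear": [-1,-0.02,0.08],"rotation": [0,0,0]},
  {"linear": [-1,-0.02,0.08],"rotation": [0,0,0]},
])

```text
clock: 9.45
eef_pos: [0.5462, -0.0696, 0.1332]
orientation: [-3.137, -0.052, 2.037]
force: [0.8, 1.2, 0.7]
gripper_width: 1.001
```

Call:
move_arm([
  {"linear": [-1,-0.03,0.08],"rotation": [0,0,0]},
  {"linear": [-1,-0.03,0.08],"rotation": [0,0,0]},
])

```text
clock: 9.65
eef_pos: [0.5799, -0.1418, 0.1223]
orientation: [-3.137, -0.052, 2.036]
force: [0.4, -0.1, -0.0]
gripper_width: 1.002
```

Call:
move_arm([
  {"linear": [-1,-0.02,0.08],"rotation": [0,0,0]},
  {"linear": [-1,-0.02,0.08],"rotation": [0,0,0]},
])

```text
clock: 9.85
eef_pos: [0.6143, -0.2135, 0.1115]
orientation: [-3.137, -0.053, 2.036]
force: [0.3, 0.2, -0.8]
gripper_width: 0.997
```

Call:
move_arm([
  {"linear": [-0.66,-0.02,0.05],"rotation": [0,0,0]},
  {"linear": [-0.66,-0.02,0.05],"rotation": [0,0,0]},
  {"linear": [-0.66,-0.02,0.05],"rotation": [0,0,0]},
  {"linear": [-0.66,-0.02,0.05],"rotation": [0,0,0]},
])

```text
clock: 10.25
eef_pos: [0.6358, -0.2579, 0.106]
orientation: [-3.138, -0.054, 2.038]
force: [1.3, 0.9, -0.1]
gripper_width: 0.997
```

```bash
python3 - <<'E'
from h import *
s=state(); print(s["eef_pos"],s["orientation"],s["gripper_width"],s["force"])
plan([((.6135,-.2375,.05),down(-246)),((.6135,-.2375,.012),down(-246))])
a=read_camera("side"); b=read_camera("top")
f=lambda c,y,x:cv2.resize(c["color"][y:y+180,x:x+180],None,fx=2.2,fy=2.2)
cv2.imwrite("pics/both3.png",np.hstack([f(a,210,100),f(b,100,60)])[...,::-1])
for nm,lo,hi in(("blue",(100,60,40),(122,255,255)),("yellow",(15,110,90),(32,255,255)),("red",(172,120,80),(180,255,255))):
  for n,c in(("side",a),("top",b)):
    for uv,ar,k in blobs(c,lo,hi,60):
        if ar<3000: print(n,nm,uv.round(1),int(ar),cast(c,uv,.06)[0].round(3))
E
```

```text
[ 0.63580747 -0.25791592  0.10602526] [-3.13810492 -0.05381559  2.03809532] 0.9971687087991556 [ 1.32122088  0.89778984 -0.08390513]
[0.32, -0.13, 0.72] [-0.0, -0.03, 0.02] rows 1.3 [ 0.613 -0.237  0.05 ]
--
[-0.0, 0.0, 0.47] [-0.0, 0.0, 0.0] rows 0.8 [ 0.613 -0.237  0.012]
--
side blue [244.8 336.9] 352 [0.435 0.208 0.06 ]
side blue [146.7 274.2] 1044 [0.682 0.161 0.06 ]
side blue [298.1 240.5] 385 [ 0.434 -0.042  0.06 ]
side blue [233.2 124.4] 108 [ 0.743 -0.334  0.06 ]
side blue [302.1  75.3] 471 [ 0.663 -0.61   0.06 ]
side blue [401.8  60.7] 176 [ 0.419 -0.794  0.06 ]
top blue [148.4 224.9] 138 [0.476 0.176 0.06 ]
top blue [147.6 135.4] 989 [0.675 0.184 0.06 ]
side yellow [493.7 365.7] 759 [0.005 0.083 0.06 ]
side yellow [184.6 334.6] 1276 [0.54  0.249 0.06 ]
side yellow [243.3 326. ] 661 [0.448 0.189 0.06 ]
side yellow [208.6 280.9] 121 [0.558 0.125 0.06 ]
side yellow [532.8 272.9] 1075 [-0.033 -0.152  0.06 ]
side yellow [125.3 222.5] 969 [0.804 0.063 0.06 ]
side yellow [262.4 171.4] 474 [ 0.596 -0.203  0.06 ]
side yellow [239.7 111.3] 82 [ 0.753 -0.389  0.06 ]
side yellow [318.6  98.8] 124 [ 0.578 -0.524  0.06 ]
side yellow [ 86.5 186.8] 1551 [0.954 0.006 0.06 ]
side yellow [326.8  46.4] 854 [ 0.653 -0.782  0.06 ]
side yellow [319.   12.6] 64 [ 0.752 -0.967  0.06 ]
top yellow [122.9 192.1] 152 [0.548 0.233 0.06 ]
top yellow [175.8 199.4] 462 [0.531 0.119 0.06 ]
top yellow [337.8 164.9] 473 [ 0.605 -0.233  0.06 ]
top yellow [215.6  76.4] 626 [0.814 0.036 0.06 ]
top yellow [117.6  61.7] 2071 [0.85  0.257 0.06 ]
```

View pics/both3.png

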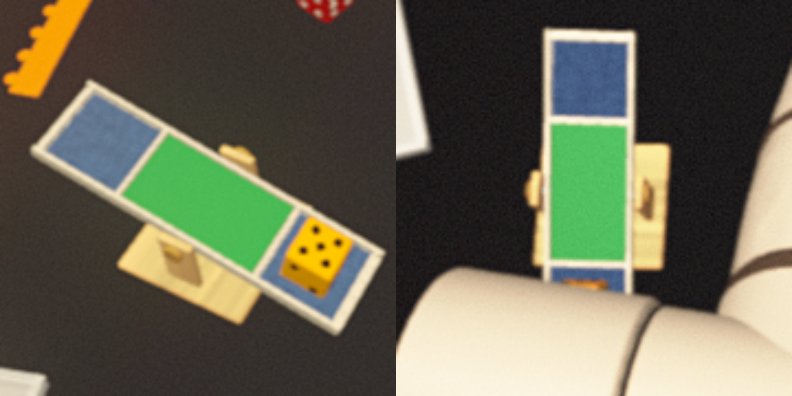

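The side crop shows the first die flat in the near well, with the tray at its stop. The arm is about 30 mm off because I planned from a lagging reading. I'll correct that sideways first, then descend.

Call:
move_arm([
  {"linear": [0.32,-0.13,0],"rotation": [0,-0.03,0.02]},
  {"linear": [0.32,-0.13,0.1],"rotation": [0,-0.03,0.02]},
  {"linear": [0.32,-0.13,0.72],"rotation": [0,-0.03,0.02]},
  {"linear": [0.32,-0.13,0.72],"rotation": [0,-0.03,0.02]},
  {"linear": [0.32,-0.13,0.72],"rotation": [0,-0.03,0.02]},
  {"linear": [0.32,-0.13,0.72],"rotation": [0,-0.03,0.02]},
])

```text
clock: 10.95
eef_pos: [0.6162, -0.2383, 0.0531]
orientation: [3.141, 0.012, 1.997]
force: [-0.2, -0.5, 0.1]
gripper_width: 0.997
```

```bash
python3 - <<'E'
from h import *
s=state(); print(s["eef_pos"],s["orientation"])
plan([((.6135,-.2375,.012),down(-246))])
E
```

```text
[ 0.61616267 -0.23829745  0.05305096] [3.14139536 0.01249457 1.99711866]
[0.03, -0.03, 0.51] [0.0, 0.01, 0.0] rows 0.8 [ 0.613 -0.238  0.012]
--
```

Call:
move_arm([
  {"linear": [0.03,-0.03,0.25],"rotation": [0,0.01,0]},
  {"linear": [0.03,-0.03,0.51],"rotation": [0,0.01,0]},
  {"linear": [0.03,-0.03,0.51],"rotation": [0,0.01,0]},
  {"linear": [0.03,-0.03,0.51],"rotation": [0,0.01,0]},
])

```text
clock: 11.35
eef_pos: [0.6116, -0.2377, 0.0102]
orientation: [-3.139, -0.011, 1.996]
force: [-0.2, 0.5, 0.5]
gripper_width: 1.002
```

Call:
move_arm([
  {"linear": [0,0,0],"rotation": [0,0,0]},
  {"linear": [0,0,0],"rotation": [0,0,0]},
  {"linear": [0,0,0],"rotation": [0,0,0]},
  {"linear": [0,0,0],"rotation": [0,0,0]},
  {"linear": [0,0,0],"rotation": [0,0,0]},
  {"linear": [0,0,0],"rotation": [0,0,0]},
  {"linear": [0,0,0],"rotation": [0,0,0]},
  {"linear": [0,0,0],"rotation": [0,0,0]},
], fingers=1, force=20)

```text
clock: 12.15
eef_pos: [0.6114, -0.2372, 0.01]
orientation: [-3.139, -0.011, 1.996]
force: [0.1, 0.1, 1.4]
gripper_width: 0.518
```

Call:
move_arm([
  {"linear": [0,0,-0.5],"rotation": [0,0,0]},
  {"linear": [0,0,-1],"rotation": [0,0,0]},
  {"linear": [0,0,-1],"rotation": [0,0,0]},
])

```text
clock: 12.45
eef_pos: [0.6158, -0.2392, 0.0963]
orientation: [3.135, -0.003, 1.997]
force: [1.8, 0.2, 0.0]
gripper_width: 0.517
```

Call:
move_arm([
  {"linear": [0,0,-1],"rotation": [0,0,0]},
  {"linear": [0,0,-1],"rotation": [0,0,0]},
  {"linear": [0,0,-1],"rotation": [0,0,0]},
  {"linear": [0,0,-1],"rotation": [0,0,0]},
  {"linear": [0,0,-1],"rotation": [0,0,0]},
])

```text
clock: 12.95
eef_pos: [0.6111, -0.2383, 0.1676]
orientation: [-3.136, -0.014, 1.996]
force: [-0.4, 0.7, -2.4]
gripper_width: 0.518
```

```bash
python3 - <<'E'
from h import *
s=state(); print(s["eef_pos"],s["orientation"],s["gripper_width"])
plan([((.670,.1765,.18),down(-182.2))])
E
```

```text
[ 0.61109994 -0.23829223  0.16764675] [-3.13598001 -0.01396741  1.99551134] 0.5177563947474363
[1.0, 0.63, -0.02] [0.0, -0.01, -0.53] rows 7.4 [ 0.624 -0.145  0.17 ]
[-0.11, 1.0, -0.03] [-0.0, 0.0, 0.0] rows 1.6 [ 0.636 -0.065  0.172]
[-0.11, 1.0, -0.03] [-0.0, 0.0, 0.0] rows 1.6 [0.647 0.015 0.175]
[-0.1, 1.0, -0.03] [-0.0, 0.0, 0.0] rows 1.6 [0.658 0.094 0.177]
[-0.11, 1.0, -0.03] [-0.0, 0.0, 0.0] rows 1.6 [0.67  0.174 0.18 ]
[0.0, 0.03, -0.0] [-0.0, 0.0, 0.0] rows 0.0 [0.67  0.176 0.18 ]
--
```

Call:
move_arm([
  {"linear": [1,0.63,-0.02],"rotation": [0,-0.01,-0.53]},
  {"linear": [1,0.63,-0.02],"rotation": [0,-0.01,-0.53]},
  {"linear": [1,0.63,-0.02],"rotation": [0,-0.01,-0.53]},
  {"linear": [1,0.63,-0.02],"rotation": [0,-0.01,-0.53]},
  {"linear": [1,0.63,-0.02],"rotation": [0,-0.01,-0.53]},
  {"linear": [1,0.63,-0.02],"rotation": [0,-0.01,-0.53]},
  {"linear": [1,0.63,-0.02],"rotation": [0,-0.01,-0.53]},
  {"linear": [1,0.63,-0.02],"rotation": [0,-0.01,-0.53]},
  {"linear": [1,0.63,-0.02],"rotation": [0,-0.01,-0.53]},
])

```text
clock: 13.85
eef_pos: [0.6243, -0.145, 0.17]
orientation: [-3.14, 0.006, 3.106]
force: [-0.4, 0.1, -1.1]
gripper_width: 0.517
```

Call:
move_arm([
  {"linear": [-0.11,1,-0.03],"rotation": [0,0,0]},
  {"linear": [-0.11,1,-0.03],"rotation": [0,0,0]},
])

```text
clock: 14.05
eef_pos: [0.6365, -0.0643, 0.1731]
orientation: [-3.14, 0.007, 3.103]
force: [0.9, 0.3, -1.5]
gripper_width: 0.517
```

Call:
move_arm([
  {"linear": [-0.11,1,-0.03],"rotation": [0,0,0]},
  {"linear": [-0.11,1,-0.03],"rotation": [0,0,0]},
])

```text
clock: 14.25
eef_pos: [0.6483, 0.0168, 0.1756]
orientation: [-3.14, 0.008, 3.106]
force: [0.2, 0.3, -1.6]
gripper_width: 0.514
```

Call:
move_arm([
  {"linear": [-0.1,1,-0.03],"rotation": [0,0,0]},
  {"linear": [-0.1,1,-0.03],"rotation": [0,0,0]},
])

```text
clock: 14.45
eef_pos: [0.6591, 0.0967, 0.1778]
orientation: [-3.14, 0.008, 3.106]
force: [0.8, -0.8, -0.3]
gripper_width: 0.515
```

Call:
move_arm([
  {"linear": [-0.1,1,-0.03],"rotation": [0,0,0]},
  {"linear": [-0.1,1,-0.03],"rotation": [0,0,0]},
  {"linear": [-0.1,1,-0.03],"rotation": [0,0,0]},
  {"linear": [-0.1,1,-0.03],"rotation": [0,0,0]},
  {"linear": [-0.1,1,-0.03],"rotation": [0,0,0]},
  {"linear": [-0.1,1,-0.03],"rotation": [0,0,0]},
])

```text
clock: 15.05
eef_pos: [0.67, 0.1721, 0.1814]
orientation: [-3.139, 0.009, 3.104]
force: [-0.3, 0.0, -1.6]
gripper_width: 0.512
```

```bash
python3 - <<'E'
from h import *
s=state(); print(s["eef_pos"],s["orientation"],s["gripper_width"])
yaw=Ro.from_euler('z',-2.2,degrees=True); mid=np.array([.5597,.1808,.06])
def pose(a,side,h):
    T=yaw*Ro.from_euler('y',-a,degrees=True)
    return mid+T.apply([side*.11,0,h]), T*Ro.from_euler('xyz',[180,0,180],degrees=True)
plan([pose(15,1,.050),pose(15,1,.011),pose(0,1,.0095)])
b=read_camera("side"); cv2.imwrite("pics/side4.png",cv2.resize(b["color"][200:400,80:360],None,fx=2.5,fy=2.5)[...,::-1])
E
```

```text
[0.67000083 0.17212996 0.18135506] [-3.13947286  0.00889063  3.10410455] 0.5122408812623694
[0.22, 0.06, 0.56] [-0.0, -0.12, 0.0] rows 1.7 [0.653 0.177 0.136]
--
[-0.0, -0.0, 0.48] [-0.0, -0.0, 0.0] rows 0.8 [0.663 0.177 0.099]
--
[0.01, -0.0, 0.38] [-0.0, 0.12, 0.0] rows 1.7 [0.67  0.177 0.07 ]
--
```

View pics/side4.png

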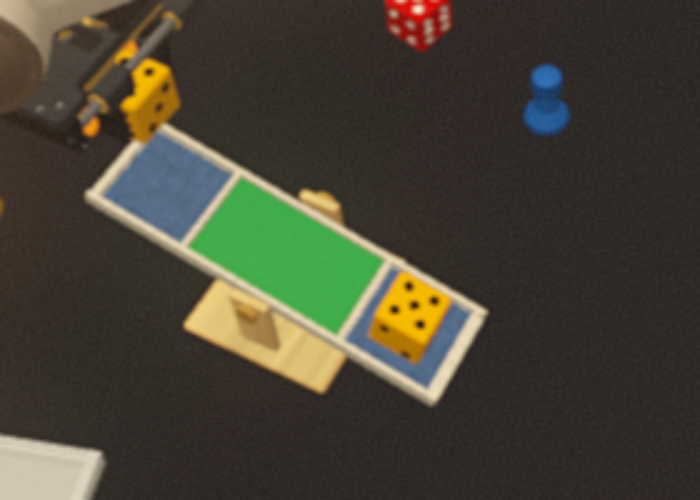

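The crop shows the first die centred in the lowered near well and the second held over the raised far end. Next I come down tilted to match, then press to level.

Call:
move_arm([
  {"linear": [0.22,0.06,0.4],"rotation": [0,-0.12,0]},
  {"linear": [0.22,0.06,0.56],"rotation": [0,-0.12,0]},
  {"linear": [0.22,0.06,0.56],"rotation": [0,-0.12,0]},
  {"linear": [0.22,0.06,0.56],"rotation": [0,-0.12,0]},
])

```text
clock: 15.5
eef_pos: [0.6505, 0.177, 0.1352]
orientation: [-3.137, 0.257, 3.107]
force: [0.5, -0.4, -0.2]
gripper_width: 0.516
```

Call:
move_arm([
  {"linear": [0,0,0.25],"rotation": [0,0,0]},
  {"linear": [0,0,0.48],"rotation": [0,0,0]},
  {"linear": [0,0,0.48],"rotation": [0,0,0]},
  {"linear": [0,0,0.48],"rotation": [0,0,0]},
])

```text
clock: 15.9
eef_pos: [0.6646, 0.1784, 0.1007]
orientation: [-3.141, 0.263, 3.105]
force: [0.2, -0.2, -0.8]
gripper_width: 0.514
```

```bash
python3 - <<'E'
from h import *
s=state(); print(s["eef_pos"],s["orientation"],s["gripper_width"],s["force"])
plan([((.670,.1766,.0695),down(-182.2))])
b=read_camera("side"); cv2.imwrite("pics/side5.png",cv2.resize(b["color"][200:400,80:360],None,fx=2.5,fy=2.5)[...,::-1])
E
```

```text
[0.66457853 0.17842684 0.10065933] [-3.14057911  0.26252081  3.10532997] 0.5142884822124759 [ 0.24000491 -0.19569289 -0.78425703]
[0.03, -0.02, 0.39] [-0.0, 0.13, 0.0] rows 1.8 [0.67  0.177 0.07 ]
--
```

View pics/side5.png

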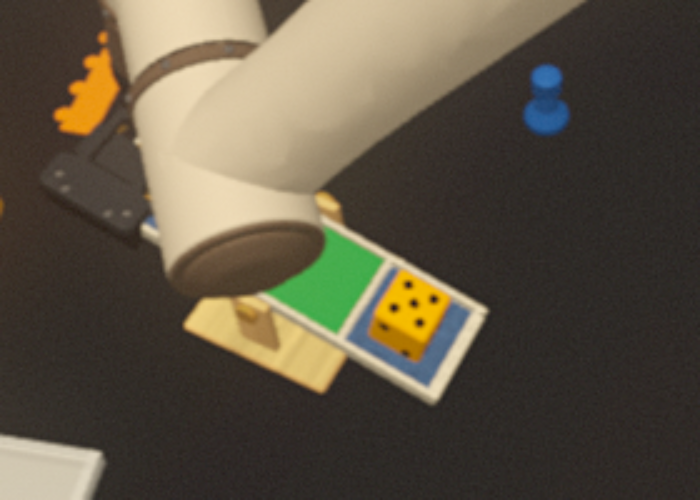

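The arm hides the far well here, but the near die hasn't moved. I'll press to level gradually.

Call:
move_arm([
  {"linear": [0,0,0.08],"rotation": [0,0.025,0]},
  {"linear": [0.01,0,0.16],"rotation": [0,0.05,0]},
  {"linear": [0.01,-0.01,0.24],"rotation": [0,0.08,0]},
  {"linear": [0.02,-0.01,0.32],"rotation": [0,0.105,0]},
  {"linear": [0.03,-0.02,0.4],"rotation": [0,0.13,0]},
  {"linear": [0.03,-0.02,0.4],"rotation": [0,0.13,0]},
  {"linear": [0.03,-0.02,0.4],"rotation": [0,0.13,0]},
  {"linear": [0.03,-0.02,0.4],"rotation": [0,0.13,0]},
])

```text
clock: 16.75
eef_pos: [0.6692, 0.1768, 0.0693]
orientation: [-3.141, -0.009, 3.107]
force: [1.3, 0.1, 0.3]
gripper_width: 0.513
```

```bash
python3 - <<'E'
from h import *
s=state(); print(s["eef_pos"],s["orientation"],s["gripper_width"],s["force"])
a=read_camera("side"); b=read_camera("top")
f=lambda c,y,x:cv2.resize(c["color"][y:y+180,x:x+180],None,fx=2.2,fy=2.2)
cv2.imwrite("pics/both6.png",np.hstack([f(a,210,100),f(b,100,60)])[...,::-1])
E
```

```text
[0.66923838 0.17682216 0.06929943] [-3.1405331  -0.00884004  3.10651428] 0.5125976998681723 [1.34753291 0.06933627 0.29546732]
```

View pics/both6.png

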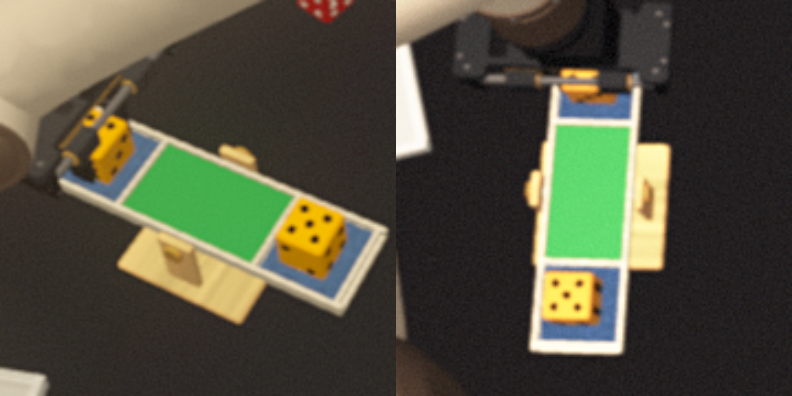

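The tray is level with both dice in their wells and the far one still gripped, so I release it and rise.

Call:
move_arm([
  {"linear": [0,0,0],"rotation": [0,0,0]},
  {"linear": [0,0,0],"rotation": [0,0,0]},
  {"linear": [0,0,0],"rotation": [0,0,0]},
  {"linear": [0,0,0],"rotation": [0,0,0]},
  {"linear": [0,0,0],"rotation": [0,0,0]},
  {"linear": [0,0,0],"rotation": [0,0,0]},
], fingers=-0.6)

```text
clock: 17.45
eef_pos: [0.6689, 0.1766, 0.0679]
orientation: [-3.14, -0.011, 3.106]
force: [0.7, 0.0, -0.6]
gripper_width: 0.796
```

Call:
move_arm([
  {"linear": [0,0,-0.3],"rotation": [0,0,0]},
  {"linear": [0,0,-0.7],"rotation": [0,0,0]},
  {"linear": [0,0,-1],"rotation": [0,0,0]},
  {"linear": [0,0,-1],"rotation": [0,0,0]},
])

```text
clock: 17.85
eef_pos: [0.6723, 0.1775, 0.1529]
orientation: [3.14, -0.003, 3.107]
force: [-0.1, 0.7, 0.8]
gripper_width: 0.8
```

Call:
move_arm([
  {"linear": [0,-0.8,-0.5],"rotation": [0,0,0]},
  {"linear": [0,-1,-0.5],"rotation": [0,0,0]},
  {"linear": [0,-1,-0.5],"rotation": [0,0,0]},
])

```text
clock: 18.15
eef_pos: [0.6681, 0.0931, 0.1904]
orientation: [-3.14, -0.008, 3.102]
force: [1.0, 0.5, -0.3]
gripper_width: 0.802
```

Call:
move_arm([
  {"linear": [0,-1,0],"rotation": [0,0,0]},
  {"linear": [0,-1,0],"rotation": [0,0,0]},
  {"linear": [0,-1,0],"rotation": [0,0,0]},
])

```text
clock: 18.45
eef_pos: [0.6637, 0.0138, 0.187]
orientation: [-3.139, -0.014, 3.102]
force: [-0.4, 0.6, -0.4]
gripper_width: 0.798
```

Call:
move_arm([
  {"linear": [0,-1,0],"rotation": [0,0,0]},
  {"linear": [0,-1,0],"rotation": [0,0,0]},
  {"linear": [0,-1,0],"rotation": [0,0,0]},
  {"linear": [0,-1,0],"rotation": [0,0,0]},
])

```text
clock: 18.85
eef_pos: [0.6616, -0.0628, 0.1873]
orientation: [-3.14, -0.013, 3.105]
force: [-0.2, -1.0, -0.2]
gripper_width: 0.8
```

```bash
python3 - <<'E'
from h import *
s=state(); print(s["eef_pos"],s["clock"])
a=read_camera("side"); b=read_camera("top")
f=lambda c,y,x:cv2.resize(c["color"][y:y+180,x:x+180],None,fx=2.2,fy=2.2)
cv2.imwrite("pics/both7.png",np.hstack([f(a,210,100),f(b,100,60)])[...,::-1])
yaw=Ro.from_euler('z',-2.2,degrees=True); mid=np.array([.5597,.1808,.0])
for n,c in(("side",a),("top",b)):
  for nm,lo,hi,z in(("die",(15,110,90),(32,255,255),.0825),("green",(45,90,60),(75,255,255),.06),("red",(172,120,80),(180,255,255),.0225)):
    for uv,ar,k in blobs(c,lo,hi,60):
        P=cast(c,uv,z)[0]; 
        Q=yaw.inv().apply(P-mid)
        if nm=="red" or (ar<3000 and abs(Q[0])<.16 and abs(Q[1])<.05): print(n,nm,uv.round(1),int(ar),"tray frame",Q.round(4),"world",P.round(3))
E
```

```text
[ 0.66159371 -0.06279698  0.18733225] 18.85
side die [240.5 316.7] 774 tray frame [-0.1056 -0.0003  0.0825] world [0.454 0.185 0.082]
side die [207.8 280.4] 115 tray frame [-0.0078 -0.0436  0.0825] world [0.55  0.138 0.083]
side die [143.9 275.9] 739 tray frame [0.1123 0.0021 0.0825] world [0.672 0.179 0.082]
side green [194.4 301.5] 2050 tray frame [ 0.0003 -0.002   0.06  ] world [0.56  0.179 0.06 ]
```

View pics/both7.png

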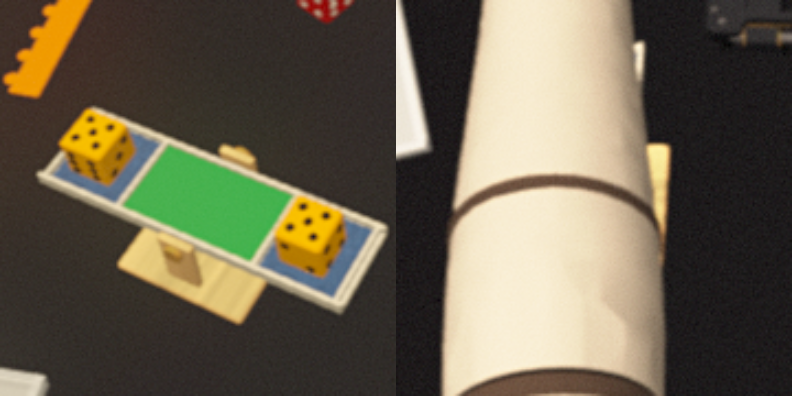

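The side view shows the tray level and both dice flat. They measure x -0.106 and +0.112 m in the tray frame, with |y| ≤ 2 mm. The top view is blocked by the arm. I'll check the red die and hand in.

```bash
python3 - <<'E'
from h import *
c=read_camera("side")
r=lambda im:[(u.round(1),int(a)) for u,a,k in blobs({"color":im},(0,150,80),(7,255,255),60)+blobs({"color":im},(172,120,60),(180,255,255),60) if abs(u-[247,205]).max()<40]
print("now",r(c["color"]),"start",r(cv2.imread("pics/side0.png")[...,::-1].copy()))
print(close_job())
E
```

```text
now [(array([247. , 204.5]), 571)] start [(array([247. , 204.6]), 568)]
the job is handed in; nothing more can be done
None
```

Both yellow dice are in the tray's end wells and the job is handed in, at about 19 s of the 59 s allowed. I placed the first die in the near well with the tool tilted to follow the tray down. I then pressed the second into the raised far well until the tray was level, released it and backed off.

My last checks used the side camera only, because the arm blocked the top view of the tray:
- **Dice:** they measured x = -0.106 m and +0.112 m in the tray frame, with y within about 2 mm, and looked flat.
- **Tray:** it looked level, and its green centre was back at its starting position.
- **Red die:** it did not move, with a pixel shift of about 0.1.
- **Robot:** the gripper was clear of everything.

One thing went wrong on the way: a move planned from a lagging reading left the arm about 30 mm off above the second die. I corrected it before descending. No check failed or disagreed.

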